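Seat the tube rotor on the splined stub of its drive unit

TASK

Put the tube rotor that has the square hub and the cross-shaped bore onto the upright four-toothed stub of the drive unit: turn it until the bore lines up with the teeth, slide it fully home until it rests flat on the seat, and let go. Leave the rotor with the round hub and the specimen jar where they stand.

Things in the scene. Friction and masses are not known exactly. Their poses are not given: they have to be found in the camera images.
- rotor: Loose tube rotor, 0.3 kg. Square aluminium hub, 50 x 50 mm, 58 mm tall, inside a ring of eight grey cups (121 mm across, 18 mm tall); the hub's flat sides are free to grip above them. Bore: a cross right through the hub, two slots 38 x 17 mm. Origin: centre of the underside; z up, x and y along the slots, square to the flat sides. Fits in any of four positions a quarter turn apart.
- spline: Fixed steel stub, a cross of two bars 28 x 7 mm, 45 mm tall (top 9 mm narrower), on a grey drive unit 130 x 130 mm. It does not turn; its yaw differs from the unit's. Origin: foot of the stub, mid of the round flat seat (68 mm wide, 70 mm above the cart) where the rotor rests; z up, x and y along the bars. The rotor slides on freely within about 2.5 mm and 10 degrees of true.
- plain_rotor: Loose bystander: the same ring of cups round a round hub, diameter 50 mm, 58 mm tall, with a plain round hole of 18 mm that does not fit the stub. Origin: centre of the underside, z up. Must stay where it is.
- jar: Loose bystander: specimen jar with a screw lid, diameter 66 mm, 84 mm tall, on the left side of the drive unit. Origin: centre of the underside, z up. Must stay where it is.

How it is judged:
By the outcome, as a careful person would: the job done as asked, in the order asked, and still so for the second after the job is handed in, with the robot touching nothing.
It also fails if it takes over 35 s, if anything falls off the work surface, if the arm or the gripper's body presses on something with over 40 N, if the wrist force passes 120 N, or if a joint passes its speed limit or range.

ROBOT

A 7-joint arm with a two-finger parallel gripper is mounted at the origin on a cart in front of the work surface, level with it; the furniture and walls round the work are solid. World frame = base frame: x ahead of the robot, y to its left, z up, the work surface at z = 0. Lengths are in m, angles in degrees, forces in N, time in s.
With the tool pointing down it reaches from about 0.425 to 1.025 m from the base axis. Payload 3.6 kg.
Tool frame: the origin (TCP) lies midway between the tips of the shut fingers; the grasp point (between the pads) lies bot.grip_depth behind it (bot.grip_depth is the distance from the TCP to the grasp point, in m); z points along the fingers, y is the line along which they close (so a half turn about z gives the same grasp; the last joint's range is limited). The gripper opens to 85 mm and grips with 20 to 120 N. Pads are 22 mm wide; open, the fingers measure 114 mm over their backs; the gripper's body (76 mm by 85 mm) begins 54 mm behind the grasp point. The pads swing forward as they close: fully open they stand 13 mm farther back than shut.
Start: joints at [59.444, 33.873, 2.773, 92.16, -1.908, 54.013, -1.931], TCP at [0.309, -0.656, 0.231] pointing down, gripper open.
Joint ranges: [-153.93, 153.93], [-27.13, 128.08], [-72.61, 78.16], [10.71, 143.7], [-87.88, 267.88], [4.46, 118.87], [-176.78, 176.78]. Speed limits (degrees/s): [147.25, 147.25, 180, 180, 180, 180, 180].

INTERFACE

Orientations are given as a 3x3 rotation matrix whose columns are the frame's x, y, z axes.
In Python, from rig import bot gives the robot as it stands. The module is installed in compiled form; this text tells all that it offers.
- The arm moves only by the shell command python3 -m inch 'ROWS' [FORCE]. ROWS is JSON, a list of rows, each a list of 7 numbers: the shift along the tool's x, y, z in cm, then the turn, a rotation vector about the tool's x, y, z in rad, then the finger opening in cm, from 0 to 8.54. A call has exactly 8 rows; each row is the pose to reach, as a shift and turn from the pose commanded when the call began, along the tool's axes at that moment; what a row does not reach only later rows make up. A row lasts 1/10 s, in which the tool goes at most 50 mm and 8.59 degrees, less where a joint would pass 70% of its speed; a pose out of reach is approached as far as the arm can. A call with a gripper value outside its range is refused whole. The fingers move at their own pace and stop on an object; FORCE is the grip in N (left out, the last holds). Time passes only in rows, so rows that repeat a pose let the fingers close, or fill a call up. It gives the time, the measured TCP pose, the force, the opening and the grip force at its end, in the units of the state.
- bot.read_state(): the state, without advancing time (a new reading comes with each control period).
- bot.grab_frame(name): name is "side" or "top"; returns a dict with "img" (400x640x3 uint8, red, green, blue), "z_map" (400x640 float32, m along the optical axis (not along the pixel's ray), 0 where there is no reading), "K" (3x3 intrinsics, pixels), "R" (3x3) and "t" (3): a world point X has camera coordinates R X + t. Camera axes: x right, y down, z forward; pixel columns grow to the right and rows downward; lengths in m; the calibration is good to about 2 mm. A picture is of the moment at which its call begins.
- bot.hand_in(): hands the job in; it is judged then, once.
The state is a dict: "time": time; "joint_pos": joint angles; "joint_velocities": joint speeds; "joint_torque": joint torques, N m; "eef_pos": TCP position; "tool_rot": TCP orientation; "force": force on the tool from outside, world axes, zero at the start; "ft_torque": the same for the moment, N m; "opening": opening from 0.0 (shut) to 1.0 (fully open); "grip_force": force on a finger pad.
Only numpy, scipy, OpenCV 4.12 (cv2) and the standard library are available. Lean on these libraries where they do the work, as an engineer would, in place of code of your own. Each camera call takes 0.05 s, during which the arm holds its last target. There are 200 camera calls.

## Working session

There is one attempt and no reset: what is moved stays moved. The work goes in short steps, Python scripts to look and compute and a shell command to move; the robot and the scene stay as the last step left them, time stands still between calls to the robot, and variables do not carry over. Pictures are saved under pics/ and viewed, at most 10 in all, crops included, and the job is handed in when it is done.

```bash
mkdir -p pics; python3 - <<'E'
from rig import bot
import cv2,numpy as np
s=bot.read_state();print(s['time'],s['eef_pos'],np.round(s['tool_rot'],3).tolist(),bot.grip_depth)
for n in('side','top'):
    f=bot.grab_frame(n);cv2.imwrite(f'pics/{n}0.png',f['img'][...,::-1]);np.savez(f'{n}0.npz',**f);print(n,-f['R'].T@f['t'],f['R'].tolist())
E
```

```text
0.0 [ 0.30833146 -0.65524009  0.23012709] [[0.905, 0.426, -0.001], [0.426, -0.905, 0.002], [-0.0, -0.002, -1.0]] 0.0187
side [0.45965954 0.82333408 0.67854904] [[-0.9897837007906183, -0.1416465381846412, 0.016262960048367654], [-0.09805523110524908, 0.5934596400499912, -0.7988684668233133], [0.10350554237394256, -0.7923016558433043, -0.601285862835502]]
top [0.44210037 0.01243822 1.10392698] [[-0.016703542594231322, -0.9997645743908771, -0.013848734881982048], [-0.9965460146900021, 0.017773416193346336, -0.08111810083016237], [0.08134514288067227, 0.012445941902757867, -0.996608281251905]]
```

View pics/top0.png

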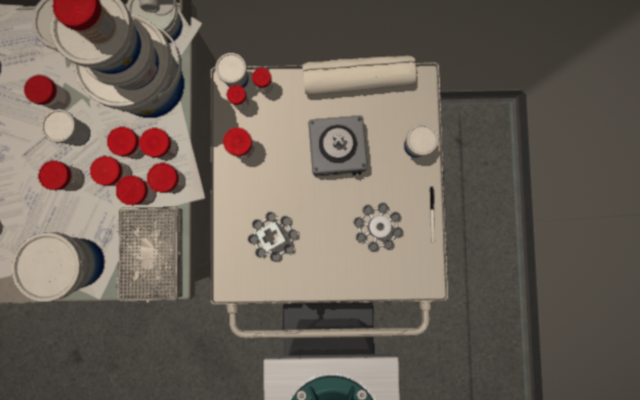

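View pics/side0.png

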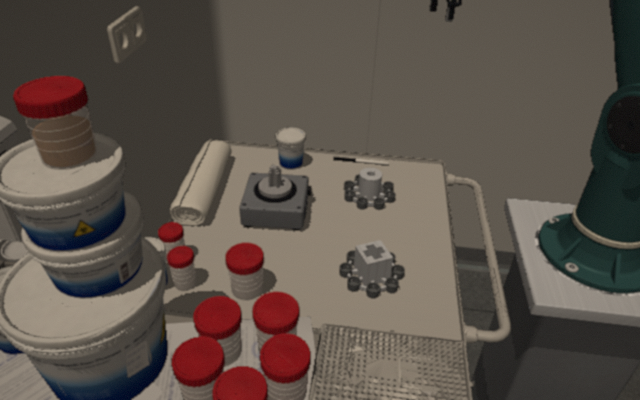

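The top view shows the square rotor near (272,237), the round one at (380,227), the stub at (338,144) and the jar with the red lid at (238,141), left of the drive unit. Next I'll measure with depth plus enlarged crops.

```bash
cat > h.py <<'E'
import numpy as np,cv2
def cloud(f):
    z=f['z_map'];v,u=np.mgrid[:400,:640];K=f['K']
    P=np.stack([(u-K[0,2])/K[0,0]*z,(v-K[1,2])/K[1,1]*z,z],-1)
    W=(P-f['t'])@f['R'];W[z==0]=np.nan
    return W
def pix2(f,u,v,z):
    d=f['R'].T@(np.linalg.inv(f['K'])@[u,v,1]);c=-f['R'].T@f['t'];return c+d*(z-c[2])/d[2]
def box(W,c,r,z0,z1):
    m=(np.hypot(W[...,0]-c[0],W[...,1]-c[1])<r)&(W[...,2]>z0)&(W[...,2]<z1);return W[m]
E
python3 - <<'E'
from h import *
T=[]
for n in('top','side'):
    f=dict(np.load(f'{n}0.npz'));W=cloud(f)
    if n=='top':
        for k,(u,v,z) in dict(rot=(272,237,.058),pl=(380,227,.058),stub=(338,144,.115),jar=(238,141,.084)).items():print(k,pix2(f,u,v,z).round(3),W[v,u].round(3))
        cr=pix2(f,272,237,.058)[:2];cs=pix2(f,338,144,.115)[:2]
    for nm,c,r,a,b in(('hubtop',cr,.05,.05,.068),('stubtop',cs,.03,.100,.125),('seat',cs,.045,.063,.078)):
        q=box(W,c,r,a,b)
        if len(q)>5:
            R=cv2.minAreaRect((q[:,:2]*1000).astype(np.float32));print(n,nm,len(q),q.mean(0).round(4),np.median(q[:,2]).round(4),R)
f=dict(np.load('top0.npz'));im=f['img'][...,::-1]
g=lambda u,v,im:cv2.resize(im[v-30:v+30,u-30:u+30],(400,400),interpolation=cv2.INTER_CUBIC)
f2=dict(np.load('side0.npz'));i2=f2['img'][...,::-1]
cv2.imwrite('pics/crop.png',np.hstack([g(272,237,im),g(338,144,im)]))
E
```

```text
rot [0.437 0.131 0.058] [ 0.436  0.138 -0.002]
pl [ 0.455 -0.117  0.058] [ 0.456 -0.124 -0.002]
stub [ 0.638 -0.023  0.115] [ 0.646 -0.024  0.078]
jar [0.656 0.203 0.084] [0.656 0.203 0.085]
top hubtop 300 [0.4392 0.1344 0.0575] 0.0576 ((439.24945068359375, 134.54637145996094), (50.10150909423828, 50.31879806518555), 28.790712356567383)
top stubtop 79 [ 0.6503 -0.0235  0.1096] 0.1104 ((651.7233276367188, -23.42973518371582), (22.32158088684082, 22.719894409179688), 88.49553680419922)
top seat 562 [ 0.6496 -0.0238  0.0694] 0.0696 ((647.3841552734375, -22.36004638671875), (69.98619842529297, 74.7286376953125), 42.49482727050781)
side hubtop 504 [0.4375 0.1389 0.0556] 0.0561 ((437.8638916015625, 136.6965789794922), (51.89051055908203, 54.2468147277832), 28.27533721923828)
side stubtop 99 [ 0.649  -0.019   0.1073] 0.1069 ((650.1533203125, -20.970809936523438), (23.18931007385254, 20.524396896362305), 3.084674835205078)
side seat 443 [ 0.6483 -0.0136  0.0687] 0.0684 ((649.3486328125, -19.353313446044922), (64.19783020019531, 67.14725494384766), 12.471963882446289)
```

View pics/crop.png

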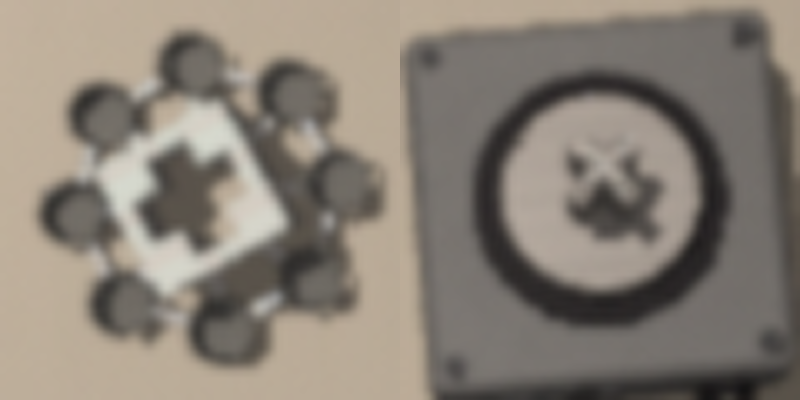

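The crops show the hub square with its cross bore at crop centre (190,200), and the stub's light cross at about (605,165), standing diagonally on the round seat centred at (602,193). Now I fit the stub's centre and yaw.

```bash
python3 - <<'E'
from h import *
from scipy.optimize import differential_evolution as DE
f=dict(np.load('top0.npz'))
off=0.4 
print('seat centre',pix2(f,308+202/6.667-.5,114+193/6.667-.5,.07).round(4),'top',pix2(f,308+205/6.667-.5,114+165/6.667-.5,.115).round(4))
for n in('top','side'):
    f=dict(np.load(f'{n}0.npz'));W=cloud(f)
    q=box(W,(.649,-.0225),.022,.085,.125)
    print(n,len(q),q[:,2].max())
    def cost(p,q=q):
        d=q[:,:2]-p[:2];c,s=np.cos(p[2]),np.sin(p[2]);x=abs(d[:,0]*c+d[:,1]*s);y=abs(-d[:,0]*s+d[:,1]*c)
        o=np.minimum(np.hypot(np.maximum(x-.014,0),np.maximum(y-.0035,0)),np.hypot(np.maximum(y-.014,0),np.maximum(x-.0035,0)))
        return np.minimum(o,.006).mean()*1000
    for a in range(0,90,6):
        pass
    r=DE(cost,[(.63,.67),(-.04,0),(0,np.pi/2)],seed=1);print(r.x[:2].round(4),np.degrees(r.x[2]).round(1),r.fun)
    L=[(a,round(min(cost((x,y,np.radians(a))) for x in np.arange(.642,.656,.001) for y in np.arange(-.03,-.014,.001)),2)) for a in range(0,90,6)];print(L)
# rectified at z=.115 (top) and z=.058 colour crops
f=dict(np.load('top0.npz'));f2=dict(np.load('side0.npz'))
o=[]
for f in(f,f2):
    g=np.linspace(-.03,.03,400);X,Y=np.meshgrid(-.0225-g,.649-g)
    P=np.stack([Y,X,np.full_like(X,.115)],-1)@f['R'].T+f['t'];p=P@f['K'].T;p=p[...,:2]/p[...,2:]
    o.append(cv2.remap(f['img'],p[...,0].astype(np.float32),p[...,1].astype(np.float32),cv2.INTER_CUBIC)[...,::-1])
cv2.imwrite('pics/rect.png',np.hstack(o))
E
```

```text
seat centre [ 0.6509 -0.024   0.07  ] top [ 0.6512 -0.0236  0.115 ]
top 98 0.11791972901566504
[ 0.6512 -0.0242] 41.5 0.008506179295530552
[(0, np.float64(1.15)), (6, np.float64(1.14)), (12, np.float64(1.15)), (18, np.float64(0.9)), (24, np.float64(0.56)), (30, np.float64(0.3)), (36, np.float64(0.1)), (42, np.float64(0.01)), (48, np.float64(0.07)), (54, np.float64(0.23)), (60, np.float64(0.46)), (66, np.float64(0.77)), (72, np.float64(1.12)), (78, np.float64(1.23)), (84, np.float64(1.19))]
side 183 0.1147183858651631
[ 0.6494 -0.0211] 41.5 0.11843051054140671
[(0, np.float64(0.58)), (6, np.float64(0.66)), (12, np.float64(0.76)), (18, np.float64(0.68)), (24, np.float64(0.44)), (30, np.float64(0.25)), (36, np.float64(0.14)), (42, np.float64(0.13)), (48, np.float64(0.18)), (54, np.float64(0.29)), (60, np.float64(0.44)), (66, np.float64(0.61)), (72, np.float64(0.67)), (78, np.float64(0.63)), (84, np.float64(0.57))]
```

View pics/rect.png

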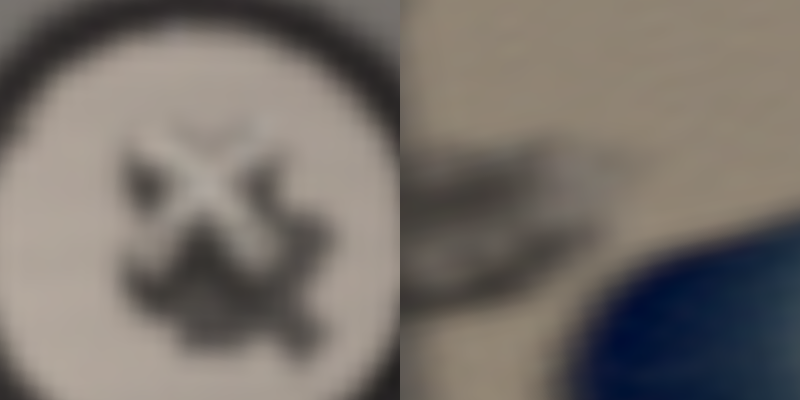

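Both views agree. The hub is at about (0.4387,0.1355) with yaw 28.6°, and the stub at (0.6503,-0.0226) with yaw 41.5°. The shift between them is the same in both views, within 1 mm. Moving now.

```bash
python3 -m inch '[[3.5,-2.6,0,0,0,0,8.5],[7,-5.2,0,0,0,0,8.5],[10.5,-7.8,0,0,0,0,8.5],[14,-10.4,0,0,0,0,8.5],[17.5,-13,0,0,0,0,8.5],[21,-15.6,0,0,0,0,8.5],[24.5,-18.2,0,0,0,0,8.5],[28,-20.8,0,0,0,0,8.5]]' 40
cat >> h.py <<'E'
def to(goal,yaw,s):
    """shift (cm, tool axes) and rotvec (rad) to TCP goal, tool-x yaw, pointing straight down"""
    from scipy.spatial.transform import Rotation as Ro
    R=np.array(s['tool_rot']);c,n=np.cos(np.radians(yaw)),np.sin(np.radians(yaw))
    G=np.array([[c,n,0],[n,-c,0],[0,0,-1.]])
    print('shift',(R.T@(np.array(goal)-s['eef_pos'])*100).round(2),'turn',Ro.from_matrix(R.T@G).as_rotvec().round(4),'t',s['time'],'F',np.round(s['force'],1),'open',round(s['opening'],3),s['grip_force'],'pos',np.round(s['eef_pos'],4))
E
python3 -c "
from h import *;from rig import bot
to((.4387,.1355,.16),28.6,bot.read_state())"
```

```text
time: 0.9
eef_pos: [0.4738, -0.3468, 0.231]
tool_rot: [[0.905, 0.426, -0.001], [0.426, -0.905, 0.0], [-0.0, -0.001, -1.0]]
force: [1.3, -0.5, 0.5]
opening: 0.994
grip_force: 0.0
shift [ 17.36 -45.13   7.12] turn [-0.0006  0.0004 -0.0595] t 0.9 F [ 1.3 -0.5  0.5] open 0.994 0.0 pos [ 0.4738 -0.3468  0.231 ]
```

```bash
python3 -m inch '[[1.7,-4.4,0,0,0,0,8.5],[3.4,-8.8,0,0,0,0,8.5],[5.1,-13.2,0,0,0,0,8.5],[6.8,-17.6,0,0,0,-0.02,8.5],[8.5,-22,0,0,0,-0.04,8.5],[10.2,-26.4,0,0,0,-0.0595,8.5],[11.9,-30.8,0,0,0,-0.0595,8.5],[13.6,-35.2,1,0,0,-0.0595,8.5]]'
python3 -c "
from h import *;from rig import bot
to((.4387,.1355,.12),28.6,bot.read_state())"
```

```text
time: 1.7
eef_pos: [0.447, 0.0297, 0.2221]
tool_rot: [[0.878, 0.478, 0.003], [0.478, -0.878, 0.0], [0.003, 0.001, -1.0]]
force: [0.6, -0.2, 0.9]
opening: 0.995
grip_force: 0.0
shift [ 4.31 -9.7  10.21] turn [ 0.0011 -0.0026 -0.0002] t 1.7 F [ 0.6 -0.2  0.9] open 0.995 0.0 pos [0.447  0.0297 0.2221]
```

```bash
python3 -m inch '[[1.6,-3.6,2,0,0,0,8.5],[3.2,-7.2,5,0,0,0,8.5],[4.3,-9.7,8,0,0,0,8.5],[4.3,-9.7,10,0,0,0,8.5],[4.3,-9.7,10.2,0,0,0,8.5],[4.3,-9.7,10.2,0,0,0,8.5],[4.3,-9.7,10.2,0,0,0,8.5],[4.3,-9.7,10.2,0,0,0,8.5]]'
python3 -c "
from h import *;from rig import bot
to((.4387,.1355,.024),28.6,bot.read_state())"
```

```text
time: 2.5
eef_pos: [0.4388, 0.1329, 0.1203]
tool_rot: [[0.879, 0.477, 0.002], [0.477, -0.879, 0.0], [0.002, 0.001, -1.0]]
force: [0.4, -0.1, 0.1]
opening: 0.99
grip_force: 0.0
shift [ 0.09 -0.24  9.63] turn [ 0.0006 -0.0021 -0.0017] t 2.5 F [ 0.4 -0.1  0.1] open 0.99 0.0 pos [0.4388 0.1329 0.1203]
```

```bash
python3 -m inch '[[0.1,-0.2,2,0,0,0,8.5],[0.1,-0.2,4.5,0,0,0,8.5],[0.1,-0.2,7,0,0,0,8.5],[0.1,-0.2,8.6,0,0,0,8.5],[0.1,-0.2,9.4,0,0,0,8.5],[0.1,-0.2,9.6,0,0,0,8.5],[0.1,-0.2,9.6,0,0,0,6.5],[0.1,-0.2,9.6,0,0,0,6]]'
python3 - <<'E'
from h import *;from rig import bot
to((.4387,.1355,.024),28.6,bot.read_state())
f=bot.grab_frame('side');cv2.imwrite('pics/s1.png',cv2.resize(f['img'][190:330,280:480,::-1],(800,560),interpolation=cv2.INTER_CUBIC))
E
```

```text
time: 3.3
eef_pos: [0.4385, 0.1359, 0.0241]
tool_rot: [[0.878, 0.479, 0.002], [0.479, -0.878, 0.001], [0.002, 0.0, -1.0]]
force: [0.1, -0.4, 0.4]
opening: 0.707
grip_force: 0.0
shift [-0.01  0.05  0.01] turn [ 0.0002 -0.0017 -0.0002] t 3.3 F [ 0.1 -0.4  0.4] open 0.707 0.0 pos [0.4385 0.1359 0.0241]
```

View pics/s1.png

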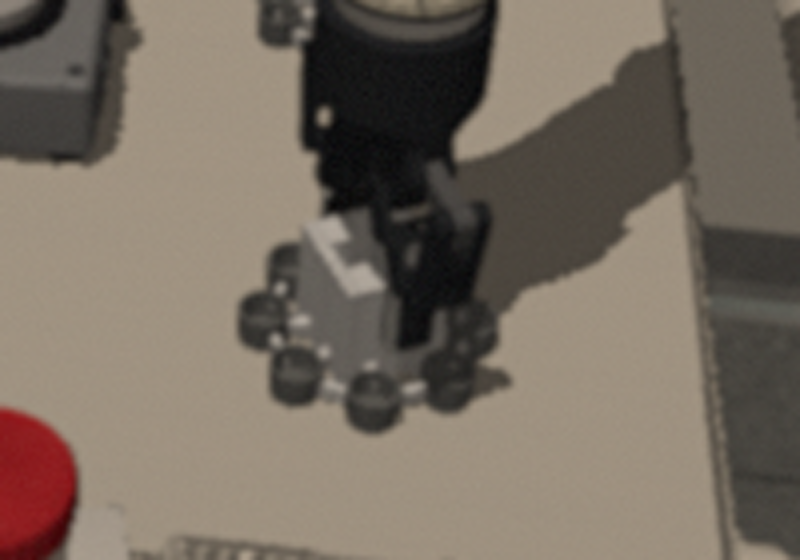

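The picture shows the visible finger at (415,320), beside the hub's flat and above the cups, with no contact. Closing.

```bash
python3 -m inch '[[0,0,0,0,0,0,4.5],[0,0,0,0,0,0,4.5],[0,0,0,0,0,0,4.5],[0,0,0,0,0,0,4.5],[0,0,0,0,0,0,4.5],[0,0,0,0,0,0,4.5],[0,0,-0.2,0,0,0,4.5],[0,0,-0.5,0,0,0,4.5]]' 60
python3 -c "
from h import *;from rig import bot
to((.4387,.1355,.19),28.6,bot.read_state())"
```

```text
time: 4.15
eef_pos: [0.4377, 0.1358, 0.0285]
tool_rot: [[0.878, 0.479, -0.0], [0.479, -0.878, -0.0], [-0.0, -0.0, -1.0]]
force: [0.7, -0.3, -1.7]
opening: 0.579
grip_force: 62.3
shift [  0.07   0.07 -16.15] turn [-0.0001  0.0003  0.0002] t 4.15 F [ 0.7 -0.3 -1.7] open 0.579 62.300915122032166 pos [0.4377 0.1358 0.0285]
```

```bash
python3 -m inch '[[0,0,-1.5,0,0,0,4.5],[0,0,-4,0,0,0,4.5],[0,0,-7,0,0,0,4.5],[0,0,-10,0,0,0,4.5],[0,0,-12.5,0,0,0,4.5],[0,0,-13.6,0,0,0,4.5],[0,0,-14,0,0,0,4.5],[0,0,-14,0,0,0,4.5]]'
python3 -c "
from h import *;from rig import bot
to((.6503,-.0226,.169),41.5,bot.read_state())"
```

```text
time: 4.95
eef_pos: [0.4375, 0.1356, 0.1681]
tool_rot: [[0.878, 0.479, -0.0], [0.479, -0.878, -0.0], [-0.0, -0.0, -1.0]]
force: [-0.2, -0.5, -2.4]
opening: 0.575
grip_force: 62.5
shift [11.1  24.08 -0.1 ] turn [-1.000e-04  4.000e-04 -2.251e-01] t 4.95 F [-0.2 -0.5 -2.4] open 0.575 62.52592250704765 pos [0.4375 0.1356 0.1681]
```

```bash
python3 -m inch '[[1.2,2.6,0,0,0,-0.03,4.5],[2.9,6.3,0,0,0,-0.07,4.5],[4.7,10.2,0,0,0,-0.11,4.5],[6.5,14.1,0,0,0,-0.15,4.5],[8.3,18,0,0,0,-0.19,4.5],[9.9,21.5,0,0,0,-0.225,4.5],[10.8,23.4,0,0,0,-0.225,4.5],[11.1,24.1,0,0,0,-0.225,4.5]]'
python3 -m inch '[[0,0,0,0,0,0,4.5],[0,0,0,0,0,0,4.5],[0,0,0,0,0,0,4.5],[0,0,0,0,0,0,4.5],[0,0,0,0,0,0,4.5],[0,0,0,0,0,0,4.5],[0,0,0,0,0,0,4.5],[0,0,0,0,0,0,4.5]]'
python3 - <<'E'
from h import *;from rig import bot
to((.6503,-.0226,.125),41.5,bot.read_state())
f=bot.grab_frame('side');np.savez('s2.npz',**f);cv2.imwrite('pics/s2.png',cv2.resize(f['img'][80:260,180:400,::-1],(733,600),interpolation=cv2.INTER_CUBIC))
E
```

```text
time: 5.75
eef_pos: [0.6516, -0.0255, 0.1657]
tool_rot: [[0.751, 0.66, -0.002], [0.66, -0.751, -0.001], [-0.002, -0.001, -1.0]]
force: [-0.5, -0.1, -2.2]
opening: 0.575
grip_force: 62.9
time: 6.55
eef_pos: [0.6507, -0.0227, 0.1684]
tool_rot: [[0.749, 0.663, 0.0], [0.663, -0.749, -0.0], [0.0, 0.0, -1.0]]
force: [-0.7, -0.1, -2.2]
opening: 0.579
grip_force: 62.9
shift [-0.03 -0.03  4.34] turn [ 0.0001 -0.     -0.0001] t 6.55 F [-0.7 -0.1 -2.2] open 0.579 62.87660479545593 pos [ 0.6507 -0.0227  0.1684]
```

View pics/s2.png

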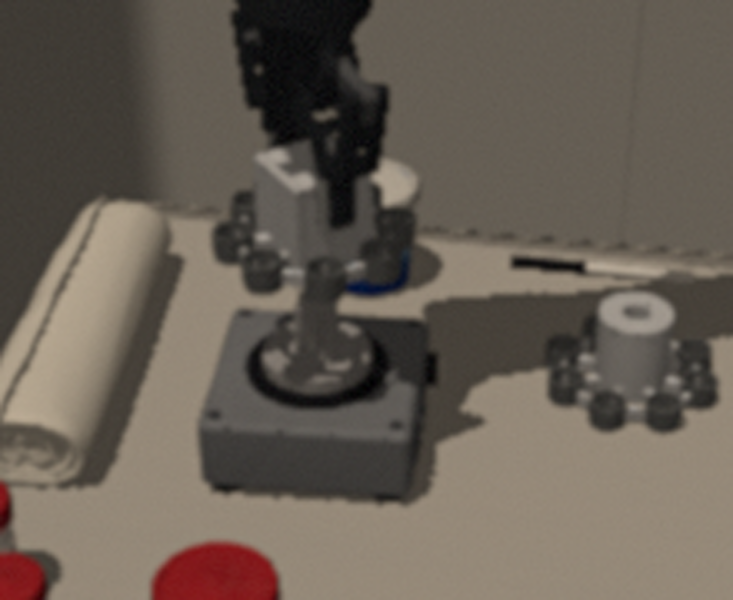

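The rotor hangs over the stub: ring at about (320,230), stub below at (318,320). I'll check yaw and centring in the side camera's own depth before lowering.

```bash
python3 - <<'E'
from h import *
from scipy.optimize import differential_evolution as DE
def hub(f,c,z0,z1):
    q=box(cloud(f),c,.045,z0,z1)
    rgb=f['img'][(np.hypot(cloud(f)[...,0]-c[0],cloud(f)[...,1]-c[1])<.045)&(cloud(f)[...,2]>z0)&(cloud(f)[...,2]<z1)].astype(float).mean(1)
    q=q[rgb>70]
    def cost(p):
        d=q[:,:2]-p[:2];k,s=np.cos(p[2]),np.sin(p[2]);m=np.maximum(abs(d[:,0]*k+d[:,1]*s),abs(-d[:,0]*s+d[:,1]*k))
        return np.minimum(abs(m-.025),.006).mean()*1000
    r=DE(cost,[(c[0]-.02,c[0]+.02),(c[1]-.02,c[1]+.02),(0,np.pi/2)],seed=1);print(len(q),r.x[:2].round(4),np.degrees(r.x[2]).round(1),round(r.fun,2))
hub(dict(np.load('side0.npz')),(.4387,.1355),.025,.052)
hub(dict(np.load('s2.npz')),(.6503,-.0226),.170,.196)
E
```

```text
549 [0.4376 0.1359] 28.4 2.04
308 [ 0.6487 -0.021 ] 41.4 1.46
```

Yaw and centre agree within 1 mm, so I'm lowering.

```bash
python3 -m inch '[[0,0,0.8,0,0,0,4.5],[0,0,1.8,0,0,0,4.5],[0,0,2.8,0,0,0,4.5],[0,0,3.8,0,0,0,4.5],[0,0,4.8,0,0,0,4.5],[0,0,5.8,0,0,0,4.5],[0,0,6.5,0,0,0,4.5],[0,0,6.9,0,0,0,4.5]]'
python3 -c "
from h import *;from rig import bot
to((.6503,-.0226,.0941),41.5,bot.read_state())"
```

```text
time: 7.4
eef_pos: [0.6503, -0.0226, 0.0982]
tool_rot: [[0.749, 0.663, -0.001], [0.663, -0.749, -0.0], [-0.001, -0.001, -1.0]]
force: [0.4, 0.1, -1.6]
opening: 0.579
grip_force: 62.9
shift [ 0.   -0.    0.41] turn [-0.0008  0.0009  0.    ] t 7.4 F [ 0.4  0.1 -1.6] open 0.579 62.87687033414841 pos [ 0.6503 -0.0226  0.0982]
```

No contact force so far; continuing down to the seat.

```bash
python3 -m inch '[[0,0,0.1,0,0,0,4.5],[0,0,0.2,0,0,0,4.5],[0,0,0.3,0,0,0,4.5],[0,0,0.4,0,0,0,4.5],[0,0,0.45,0,0,0,4.5],[0,0,0.5,0,0,0,4.5],[0,0,0.5,0,0,0,4.5],[0,0,0.5,0,0,0,4.5]]'
```

```text
time: 8.2
eef_pos: [0.6508, -0.0226, 0.0944]
tool_rot: [[0.749, 0.663, 0.0], [0.663, -0.749, 0.0], [0.0, 0.0, -1.0]]
force: [0.6, 0.1, -1.5]
opening: 0.573
grip_force: 63.0
```

```bash
python3 -m inch '[[0,0,0.03,0,0,0,4.5],[0,0,0.06,0,0,0,4.5],[0,0,0.09,0,0,0,4.5],[0,0,0.12,0,0,0,4.5],[0,0,0.12,0,0,0,4.5],[0,0,0.12,0,0,0,4.5],[0,0,0.12,0,0,0,4.5],[0,0,0.12,0,0,0,4.5]]'
```

```text
time: 9.0
eef_pos: [0.6508, -0.0226, 0.0943]
tool_rot: [[0.749, 0.663, 0.0], [0.663, -0.749, -0.0], [-0.0, 0.0, -1.0]]
force: [-3.0, -0.6, 6.6]
opening: 0.578
grip_force: 63.8
```

Contact at +6.6 N, at the expected seat height (TCP 0.0943 against 0.0941). Releasing and backing off.

```bash
python3 -m inch '[[0,0,-0.05,0,0,0,5.5],[0,0,-0.05,0,0,0,6.5],[0,0,-0.05,0,0,0,7],[0,0,-0.05,0,0,0,7],[0,0,-0.05,0,0,0,7],[0,0,-0.3,0,0,0,7],[0,0,-1,0,0,0,7],[0,0,-2,0,0,0,7]]'
python3 -m inch '[[0,0,-2,0,0,0,7],[0,0,-5,0,0,0,7],[0,0,-8,0,0,0,7],[0,0,-11,0,0,0,7],[0,0,-13,0,0,0,7],[0,0,-14,0,0,0,7],[0,0,-14,0,0,0,7],[0,0,-14,0,0,0,7]]'
python3 - <<'E'
from h import *;from rig import bot
f=bot.grab_frame('side');W=cloud(f)
q=box(W,(.650,-.0215),.045,.11,.16);print('hub top z',np.percentile(q[:,2],[50,90,98]).round(4))
b=dict(np.load('side0.npz'));q=box(cloud(b),(.438,.136),.045,.04,.09);print('before',np.percentile(q[:,2],[90,98]).round(4))
cv2.imwrite('pics/s3.png',cv2.resize(f['img'][80:320,180:460,::-1],(700,600),interpolation=cv2.INTER_CUBIC))
E
```

```text
time: 9.8
eef_pos: [0.6504, -0.0226, 0.1133]
tool_rot: [[0.749, 0.663, -0.001], [0.663, -0.749, -0.0], [-0.001, -0.001, -1.0]]
force: [0.1, 0.2, -0.5]
opening: 0.815
grip_force: 0.0
time: 10.6
eef_pos: [0.6501, -0.0227, 0.2525]
tool_rot: [[0.749, 0.663, -0.001], [0.663, -0.749, -0.0], [-0.001, -0.001, -1.0]]
force: [0.4, -0.5, -0.3]
opening: 0.824
grip_force: 0.0
hub top z [0.1235 0.1271 0.1281]
before [0.0579 0.059 ]
```

View pics/s3.png

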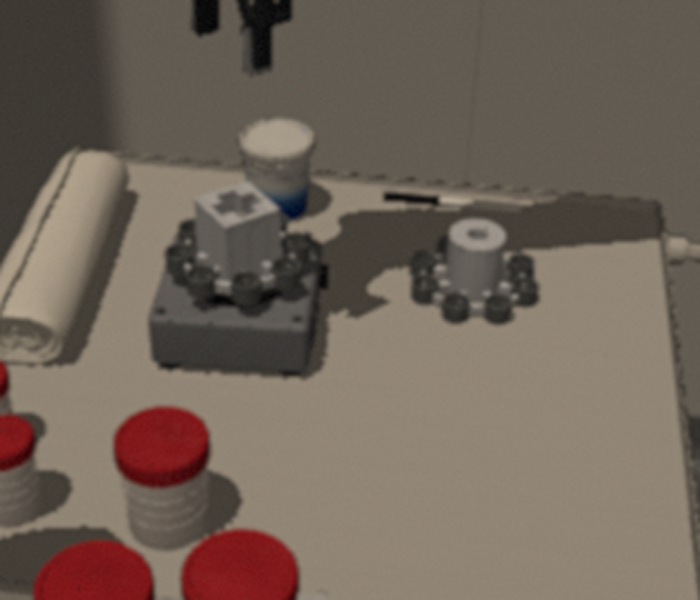

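The rotor sits flat on the seat: ring at (240,270), hub top at z≈0.128 m as it should be. The gripper is clear, and the round rotor and jar stand where they were.

```bash
python3 -c "
from rig import bot
print(bot.hand_in())"
```

```text
the job is handed in; nothing more can be done
None
```

The square-hub rotor is seated flat on the stub and released, the round-hub rotor and the jar were left where they stood, and the job was handed in at about 10.7 s.

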